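# Flip the queue tags of the scanned sherds

### The job

The black sherd and the cream sherd on the queue board have been scanned; the orange-brown one is still waiting. With a fingertip, flip the tags of the black and the cream sherd right over on their hinge, from orange to green, and press each one down until it lies flat at the back, leaving the waiting sherd's tag as it is. Only push the tags, gently; grip and pick up nothing, and leave the board, the sherds and everything else where they are.

Things in the scene. Friction and masses are not known exactly. Their poses are not given: they have to be found in the camera images.
- board: loose queue board, 2 kg: plywood plate 194x300 mm on rubber feet, an aluminium hinge rail (63 mm deep, top 54 mm above the desk) along its front, behind it three bays with 12 mm rims, a sherd in each. Origin at desk level below the middle of the hinge pin; x points from rail to bays (away from the robot), y along the pin to the left, z up. Rail x = -0.032 to 0.032, plate to x = 0.162
- tag_left (a joint): left flip tag, rad: 0 = lying to the front, orange face up; 1.57 upright; 3.14 = turned over, lying to the back, green face up. Plate 60 mm wide, 67 mm from pin to free edge, 4.4 mm thick, round 10 mm bead along that edge; its outer 35 mm overhang the rail, free below from z 0 to 0.055. Stops at 0 and 3.14; friction 0.03 N m holds it at any angle, 0.5 to 1 N at the edge turns it
- pin_left (a point): point on the hinge axis at the middle of the left tag, 60 mm above the desk; does not move with the tag
- bay_left (a point): middle of the felt floor of the left bay, 115 mm behind the pin, 23 mm above the desk; bay 84x80 mm
- tag_middle (a joint): middle flip tag, rad: 0 = lying to the front, orange face up; 1.57 upright; 3.14 = turned over, lying to the back, green face up. Plate 60 mm wide, 67 mm from pin to free edge, 4.4 mm thick, round 10 mm bead along that edge; its outer 35 mm overhang the rail, free below from z 0 to 0.055. Stops at 0 and 3.14; friction 0.03 N m holds it at any angle, 0.5 to 1 N at the edge turns it
- pin_middle (a point): point on the hinge axis at the middle of the middle tag, 60 mm above the desk; does not move with the tag
- bay_middle (a point): middle of the felt floor of the middle bay, 115 mm behind the pin, 23 mm above the desk; bay 84x80 mm
- tag_right (a joint): right flip tag, rad: 0 = lying to the front, orange face up; 1.57 upright; 3.14 = turned over, lying to the back, green face up. Plate 60 mm wide, 67 mm from pin to free edge, 4.4 mm thick, round 10 mm bead along that edge; its outer 35 mm overhang the rail, free below from z 0 to 0.055. Stops at 0 and 3.14; friction 0.03 N m holds it at any angle, 0.5 to 1 N at the edge turns it
- pin_right (a point): point on the hinge axis at the middle of the right tag, 60 mm above the desk; does not move with the tag
- bay_right (a point): middle of the felt floor of the right bay, 115 mm behind the pin, 23 mm above the desk; bay 84x80 mm
- sherd_black: black-grey pottery sherd, 43x39x11 mm, loose, lying in one of the three bays (which one varies); origin at the centre of its underside
- sherd_cream: cream (pale buff) pottery sherd, 63x63x11 mm, loose, lying in one of the three bays (which one varies); origin at the centre of its underside
- sherd_orange: orange-brown pottery sherd, 46x61x16 mm, loose, lying in one of the three bays (which one varies); origin at the centre of its underside
- eraser: white eraser in a blue sleeve, 20x42x12 mm, at the left of the desk; origin at the centre of its underside; not part of the job

How it is judged:
By the outcome, as a careful person would: the job done as asked, in the order asked, and still so for the second after the job is handed in, with the robot touching nothing.
It also fails if it takes over 51 s, if anything falls off the work surface, if the arm or the gripper's body presses on something with over 40 N, if the wrist force passes 120 N, or if a joint passes its speed limit or range.

### The arm

A 7-joint arm with a two-finger parallel gripper is mounted at the origin on a cart in front of the work surface, level with it; the furniture and walls round the work are solid. World frame = base frame: x ahead of the robot, y to its left, z up, the work surface at z = 0. Lengths are in mm, angles in rad, forces in N, time in s.
With the tool pointing down it reaches from about 400 to 875 mm from the base axis. Payload 4.4 kg.
Tool frame: the origin (TCP) lies at the very end of the fingers, on their centre line; the grasp point (between the pads) lies 19 mm behind it; z points along the fingers, y is the line along which they close (so a half turn about z gives the same grasp; the last joint's range is limited). The gripper opens to 85 mm and grips with 20 to 120 N. Pads are 22 mm wide; open, the fingers measure 114 mm over their backs; the gripper's body (76 mm by 85 mm) begins 54 mm behind the grasp point. The pads swing forward as they close: fully open they stand 13 mm farther back than shut.
Start: joints at [1.161, 0.628, 0.038, 1.517, -0.027, 0.996, -0.02], TCP at [219.122, -611.967, 231.313] pointing down, gripper open.
Joint ranges: [-3.06, 3.06], [-0.37, 2.12], [-1.25, 1.32], [0.18, 2.47], [-1.1, 4.24], [0.23, 1.98], [-2.94, 2.94]. Speed limits (rad/s): [2.57, 2.57, 3.14, 3.14, 3.14, 3.14, 3.14].

### API

Orientations are given as [roll, pitch, yaw] about the fixed x, y, z axes, in that order (R = Rz(yaw) Ry(pitch) Rx(roll)).
In Python, from cell import monitor, viewer, workorder gives the robot as it stands.
- The arm moves only by the tool arm_command, never from a script. Its argument "series" is one flat list of numbers, 5 for each row, row after row: the opening in per cent of the stroke, from 0 (shut) to 100 (fully open), then the shift along the tool's x, y, z in cm, then the turn about the tool's z in degrees. In form: [claw, x, y, z, roll, claw, x, y, z, roll, ...]. A call has exactly 5 rows; each row is the pose to reach, as a shift and turn from the pose commanded when the call began, along the tool's axes at that moment; what a row does not reach only later rows make up. A row lasts 1/12 s, in which the tool goes at most 41.7 mm and 7.16 degrees, less where a joint would pass 70% of its speed; a pose out of reach is approached as far as the arm can. A call with a gripper value outside its range is refused whole. The fingers move at their own pace and stop on an object; the grip force is fixed at half the most. Time passes only in rows, so rows that repeat a pose let the fingers close, or fill a call up. It gives the time, the measured TCP pose, the force, the opening and the grip force at its end, in the units of the state.
- monitor.read_state(): the state, without advancing time (a new reading comes with each control period).
- viewer.get_image(name): name is "scene" or "top"; returns (picture, depth): 400x640x3 uint8, red, green, blue; 400x640 float32, mm along the optical axis (not along the pixel's ray), 0 where there is no reading.
- viewer.camera_model(name): a dict with "mtx" (3x3 intrinsics, pixels), "R" (3x3) and "t" (3): a world point X has camera coordinates R X + t. Camera axes: x right, y down, z forward; pixel columns grow to the right and rows downward; lengths in mm; the calibration is good to about 2 mm. A picture is of the moment at which its call begins. camera_model takes no time and is no camera call.
- workorder.finish_job(): hands the job in; it is judged then, once.
The state is a dict: "clock": time; "qpos": joint angles; "qd": joint speeds; "tau": joint torques, N m; "eef_pos": TCP position; "tool_rot": TCP orientation; "force": force on the tool from outside, world axes, zero at the start; "torque": the same for the moment, N m; "width": finger opening in mm; "gripper_force": force on a finger pad.
Only numpy, scipy, OpenCV 4.12 (cv2) and the standard library are available. Lean on these libraries where they do the work, as an engineer would, in place of code of your own. Each camera call takes 0.05 s, during which the arm holds its last target. There are 200 camera calls.

## Working session

There is one attempt and no reset: what is moved stays moved. The work goes in short steps, Python scripts to look and compute and a tool call to move; the robot and the scene stay as the last step left them, time stands still between calls to the robot, and variables do not carry over. Pictures are saved under pics/ and viewed, at most 10 in all, crops included, and the job is handed in when it is done.

Besides the shell and the picture viewer there is one more tool, called after "Request:" by a JSON object that holds its "api" and its "payload". arm_command: Moves the arm, as the interface text tells. Its arguments: {"type":"object","properties":{"series":{"type":"array","items":{"type":"number"}}},"required":["series"]}

```bash
mkdir -p pics; python3 - <<'E'
from cell import monitor, viewer
import cv2,numpy as np
for n in("scene","top"):
    p,d=viewer.get_image(n); cv2.imwrite(f"pics/{n}0.png",p[:,:,::-1]); np.savez(f"{n}0.npz",p=p,d=d,**viewer.camera_model(n))
    m=viewer.camera_model(n); print(n,np.round(m["mtx"],1).tolist(),np.round(m["R"],3).tolist(),np.round(m["t"],1))
s=monitor.read_state(); print(s)
E
```

```text
scene [[469.1, 0.0, 320.7], [0.0, 469.1, 196.2], [0.0, 0.0, 1.0]] [[-0.781, -0.624, 0.017], [-0.427, 0.515, -0.744], [0.456, -0.588, -0.668]] [617.6 304.9 831.9]
top [[454.0, 0.0, 316.9], [0.0, 454.0, 193.9], [0.0, 0.0, 1.0]] [[0.023, -1.0, 0.008], [-0.982, -0.024, -0.188], [0.188, -0.003, -0.982]] [ 53.2 742.4 769. ]
{'clock': 0.1, 'qpos': array([ 1.16119332,  0.62928201,  0.03847302,  1.51826151, -0.02703514,
        0.99630183, -0.02000585]), 'qd': array([ 0.0014733 , -0.00102335,  0.00079695, -0.00409916, -0.00124875,
        0.00027702, -0.00033617]), 'tau': array([ 2.72633210e-03, -5.64538121e+01,  1.23064578e+00, -1.93974388e+01,
        1.13430523e-02,  5.49499237e-03, -4.36094297e-06]), 'eef_pos': array([ 218.92948118, -611.42608179,  230.46523921]), 'tool_rot': array([-3.13985850e+00,  6.10733441e-06,  3.43755326e-01]), 'force': array([-0.16698226, -0.18042672,  0.37366641]), 'torque': array([ 0.00863307, -0.02283366,  0.01126962]), 'gripper_force': 0.0, 'width': 85.3211984992447}
```

View pics/top0.png

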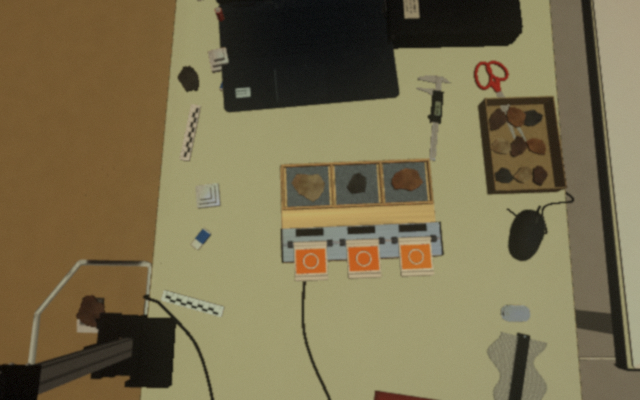

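View pics/scene0.png

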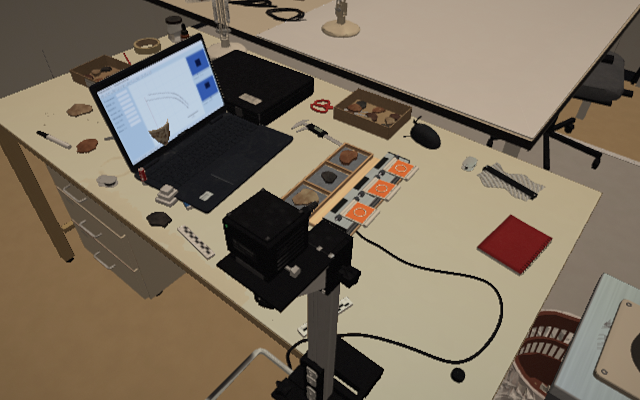

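The top view shows the cream sherd in the left bay (309,186), black in the middle (357,184) and orange-brown in the right (407,180). All three tags lie at the front: orange, at (311,261), (363,258) and (416,256). The scene view agrees. The arm itself is out of both pictures, and the left and middle tags are the ones to flip.

```bash
cat > h.py <<'E'
import numpy as np,cv2
def cast(m,uv,z):
    uv=np.atleast_2d(uv).astype(float); d=np.c_[uv,np.ones(len(uv))]@np.linalg.inv(m["mtx"]).T@m["R"]
    c=-m["R"].T@m["t"]; return c+d*((z-c[2])/d[:,2])[:,None]
def cloud(m,d):
    v,u=np.indices(d.shape); r=np.stack([u,v,np.ones_like(u)],-1)@np.linalg.inv(m["mtx"]).T*d[...,None]
    return (r-m["t"])@m["R"]
def tags(m,p,z=62.2):
    h=cv2.cvtColor(p,cv2.COLOR_RGB2HSV); k=cv2.inRange(h,(3,170,130),(18,255,255))
    k=cv2.morphologyEx(k,cv2.MORPH_CLOSE,np.ones((9,9)))
    c=[q for q in cv2.findContours(k,0,2)[0] if cv2.contourArea(q)>150]
    r=[cv2.minAreaRect(q) for q in c]; return r,cast(m,[q[0] for q in r],z)
E
python3 - <<'E'
from h import *
for n in("top","scene"):
    m=np.load(n+"0.npz"); P=cloud(m,m["d"]); r,X=tags(m,m["p"]); print(n)
    for q,x in zip(r,X):
        u,v=map(int,q[0]); print(np.round(q[0],1),np.round(q[1],1),np.round(x,1),"depth xyz",np.round(np.median(P[v-3:v+4,u-3:u+4].reshape(-1,3),0),1))
    if n=="top":
        for u in (311,363,416): print(u,[tuple(np.round(P[v,u,[0,2]]).astype(int)) for v in range(205,285,3)])
        for v in (212,232,236): print(v,[tuple(np.round(P[v,u,[1,2]]).astype(int)) for u in list(range(274,290,2))+list(range(430,448,2))])
p=np.load("top0.npz")["p"][150:290,270:450]; cv2.imwrite("pics/crop1.png",cv2.resize(p,None,fx=4,fy=4,interpolation=2)[:,:,::-1])
E
```

```text
top
[310.4 260.7] [23.3 28.3] [618.7  80.   62.2] depth xyz [619.9  80.7  63.2]
[363.3 258.1] [23.1 28.7] [625.6 -16.   62.2] depth xyz [625.6 -15.2  65.1]
[415.5 256.2] [22.8 28.4] [ 631.4 -111.2   62.2] depth xyz [ 631.8 -110.5   62. ]
[491.3  74.6] [31.2 27.7] [ 990.5 -267.3   62.2] depth xyz [1019.  -288.2    7.4]
311 [(np.int64(727), np.int64(30)), (np.int64(722), np.int64(23)), (np.int64(716), np.int64(20)), (np.int64(710), np.int64(20)), (np.int64(705), np.int64(19)), (np.int64(699), np.int64(20)), (np.int64(693), np.int64(19)), (np.int64(687), np.int64(23)), (np.int64(677), np.int64(55)), (np.int64(672), np.int64(56)), (np.int64(666), np.int64(55)), (np.int64(661), np.int64(54)), (np.int64(654), np.int64(67)), (np.int64(649), np.int64(63)), (np.int64(644), np.int64(61)), (np.int64(638), np.int64(64)), (np.int64(632), np.int64(65)), (np.int64(627), np.int64(61)), (np.int64(622), np.int64(62)), (np.int64(616), np.int64(63)), (np.int64(611), np.int64(65)), (np.int64(606), np.int64(66)), (np.int64(600), np.int64(64)), (np.int64(595), np.int64(65)), (np.int64(590), np.int64(67)), 
[... 2899 characters left out ...]
6), np.int64(-1)), (np.int64(137), np.int64(54)), (np.int64(74), np.int64(895)), (np.int64(130), np.int64(53)), (np.int64(126), np.int64(56)), (np.int64(123), np.int64(52)), (np.int64(-140), np.int64(56)), (np.int64(-142), np.int64(62)), (np.int64(-146), np.int64(61)), (np.int64(-150), np.int64(62)), (np.int64(-156), np.int64(53)), (np.int64(-160), np.int64(52)), (np.int64(-179), np.int64(-3)), (np.int64(-182), np.int64(1)), (np.int64(-187), np.int64(-2))]
scene
[359.5 212. ] [21.5 17.4] [620.1  78.9  62.2] depth xyz [620.2  80.9  63.9]
[380.7 187.9] [22.1 14.5] [628.6 -18.7  62.2] depth xyz [630.  -16.4  65.1]
[400.5 168. ] [19.9 13.4] [ 632.1 -112.    62.2] depth xyz [ 634.8 -113.9   62.9]
```

View pics/crop1.png

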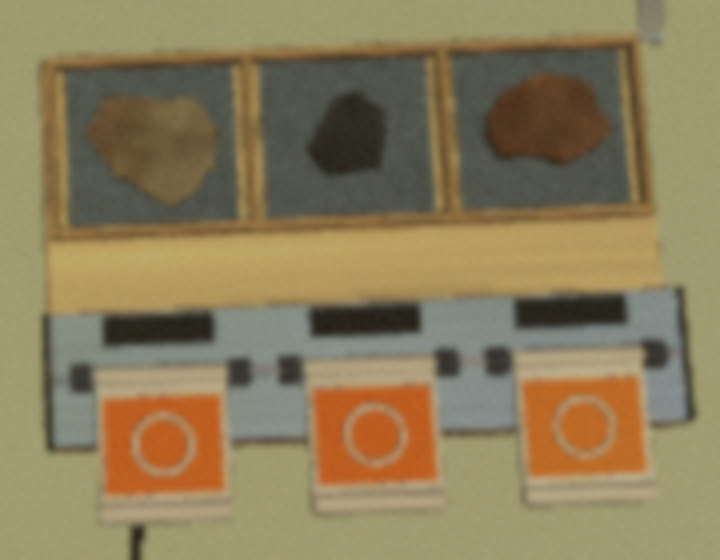

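The crop confirms the tag and bay layout. The free edges lie at about (311,280), (364,277.7) and (417,275) in the full picture. Next I work out the frame, the first move and where the tall stand is.

```bash
cat >> h.py <<'E'
YAW=0.065; bx=np.array([np.cos(YAW),np.sin(YAW)]); by=np.array([-bx[1],bx[0]])
C={"L":np.array([619.2,79.6]),"M":np.array([626.3,-16.8])}  # orange centres
E
python3 - <<'E'
from h import *
m=np.load("top0.npz"); s=np.load("scene0.npz")
e=cast(m,[(311,280),(364,277.7),(417,275)],60)[:,:2]; h=cast(m,[(310.5,243.5),(363,241)],61)[:,:2]
for k,i in(("L",0),("M",1)): print(k,"edge rel orange centre",(e[i]-C[k])@bx,(e[i]-C[k])@by,"hinge",(h[i]-C[k])@bx)
P=cloud(m,m["d"]); Q=cloud(s,s["d"])
for X in(P,Q):
    w=X[(X[...,2]>90)&(X[...,2]<700)&(X[...,0]>-100)&(X[...,0]<900)&(X[...,1]>-750)&(X[...,1]<700)]
    g,c=np.unique((w[:,:2]//100).astype(int)*100,axis=0,return_counts=True)
    print([(a.tolist(),int(w[((w[:,:2]//100)*100==a).all(1),2].max()),n) for a,n in zip(g,c.tolist()) if n>15])
y0=.344;tx=np.array([np.cos(y0),np.sin(y0)]);ty=np.array([np.sin(y0),-np.cos(y0)])
t=C["L"]+bx*(34.5-105); d=t-[219.1,-612]; print("target",t,"tool cm",d@tx/10,d@ty/10)
E
```

```text
L edge rel orange centre -34.88622326664341 0.7000721928250377 hinge 30.757082756132537
M edge rel orange centre -35.62295248401303 1.4015350673181772 hinge 30.547754846558405
[([400, 300], 377, 23), ([400, 400], 379, 3381)]
[([400, 400], 449, 8622), ([400, 500], 449, 3984), ([500, 400], 448, 296), ([500, 500], 449, 663)]
target [548.84887882  75.02072616] tool cm 54.21314125616907 -53.55607647821597
```

Request:
{"api": "arm_command", "payload": {"series": [0, 2.8, -2.8, 0, 4, 0, 5.6, -5.6, 0, 8, 0, 8.4, -8.4, 0, 12, 0, 11.2, -11.2, 0, 16, 0, 14, -14, 0, 16]}}

```text
clock: 0.52
eef_pos: [304.0, -431.0, 230.9]
tool_rot: [-3.141, 0.0, 0.061]
force: [1.2, 0.2, 0.0]
width: 25.2
gripper_force: 0.0
```

Request:
{"api": "arm_command", "payload": {"series": [0, 1.85, -3.28, 0, 0, 0, 3.7, -6.56, 0, 0, 0, 5.55, -9.84, 0, 0, 0, 7.4, -13.12, 0, 0, 0, 9.25, -16.4, 0, 0]}}

```text
clock: 0.93
eef_pos: [385.7, -261.5, 231.2]
tool_rot: [-3.141, 0.0, 0.064]
force: [0.9, -0.0, 0.6]
width: 0.2
gripper_force: 0.0
```

Request:
{"api": "arm_command", "payload": {"series": [0, 1.85, -3.28, 0, 0, 0, 3.7, -6.56, 0, 0, 0, 5.55, -9.84, 0, 0, 0, 7.4, -13.12, 0, 0, 0, 9.25, -16.4, 0, 0]}}

```text
clock: 1.35
eef_pos: [467.5, -91.9, 231.2]
tool_rot: [-3.142, 0.0, 0.065]
force: [1.6, -0.1, -0.1]
width: -0.0
gripper_force: 0.0
```

Request:
{"api": "arm_command", "payload": {"series": [0, 1.85, -3.28, 0, 0, 0, 3.7, -6.56, 0, 0, 0, 5.55, -9.84, 0, 0, 0, 7.4, -13.12, 0, 0, 0, 9.25, -16.4, 0, 0]}}

```text
clock: 1.77
eef_pos: [549.2, 77.7, 231.1]
tool_rot: [3.141, 0.001, 0.065]
force: [1.8, -0.9, -0.1]
width: -0.0
gripper_force: 0.0
```

Request:
{"api": "arm_command", "payload": {"series": [0, 0, 0, 4, 0, 0, 0, 0, 8, 0, 0, 0, 0, 12, 0, 0, 0, 0, 16, 0, 0, 0, 0, 19.1, 0]}}

```text
clock: 2.18
eef_pos: [547.4, 75.8, 37.3]
tool_rot: [3.141, 0.003, 0.065]
force: [0.2, 0.1, 0.4]
width: 0.2
gripper_force: 0.0
```

Request:
{"api": "arm_command", "payload": {"series": [0, 0.5, 0, 0, 0, 0, 1, 0, 0, 0, 0, 1.5, 0, 0, 0, 0, 2, 0, 0, 0, 0, 2, 0, 0, 0]}}

```text
clock: 2.6
eef_pos: [571.6, 77.5, 42.6]
tool_rot: [-3.141, -0.005, 0.064]
force: [0.5, 0.1, 0.6]
width: 0.2
gripper_force: 0.0
```

```bash
python3 - <<'E'
from cell import monitor, viewer
import cv2,numpy as np
s=monitor.read_state(); print(s["clock"],s["eef_pos"],s["force"])
p,d=viewer.get_image("scene"); q,_=viewer.get_image("top")
a=cv2.resize(p[110:260,270:430],(640,600),interpolation=2)
cv2.imwrite("pics/a1.png",a[:,:,::-1])
E
```

```text
2.6 [571.60939539  77.47758199  42.62615816] [0.5258524  0.13650459 0.63924251]
```

View pics/a1.png

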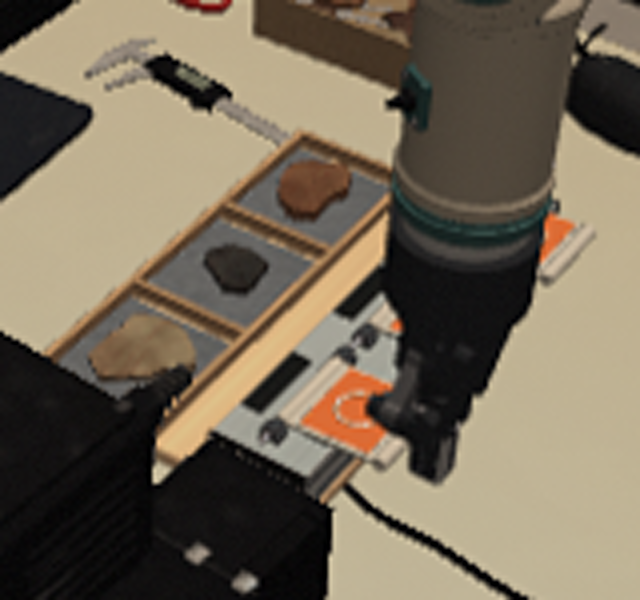

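The picture shows the closed fingers just in front of the left tag's bead at crop (385,460), with no contact yet. I'll press in gently.

Request:
{"api": "arm_command", "payload": {"series": [0, 0.1, 0, 0, 0, 0, 0.2, 0, 0, 0, 0, 0.3, 0, 0, 0, 0, 0.4, 0, 0, 0, 0, 0.4, 0, 0, 0]}}

```text
clock: 3.12
eef_pos: [572.2, 77.4, 40.1]
tool_rot: [3.142, 0.002, 0.065]
force: [-1.1, 0.2, 0.4]
width: 0.1
gripper_force: 0.8
```

Request:
{"api": "arm_command", "payload": {"series": [0, 0.1, 0, 0, 0, 0, 0.2, 0, 0, 0, 0, 0.2, 0, 0, 0, 0, 0.2, 0, 0, 0, 0, 0.2, 0, 0, 0]}}

```text
clock: 3.53
eef_pos: [572.2, 77.4, 39.6]
tool_rot: [3.141, 0.005, 0.065]
force: [-5.5, 0.7, 0.4]
width: -0.1
gripper_force: 2.7
```

Request:
{"api": "arm_command", "payload": {"series": [0, 0.02, 0, -0.43, 0, 0, 0.06, 0, -0.86, 0, 0, 0.14, 0, -1.29, 0, 0, 0.24, 0, -1.7, 0, 0, 0.37, 0, -2.1, 0]}}

```text
clock: 3.95
eef_pos: [576.4, 77.7, 61.3]
tool_rot: [3.141, 0.004, 0.065]
force: [-6.8, 1.0, 1.1]
width: 0.0
gripper_force: 3.1
```

```bash
python3 - <<'E'
from cell import monitor, viewer
import cv2,numpy as np
p,d=viewer.get_image("scene"); q,_=viewer.get_image("top")
s=monitor.read_state(); print(s["clock"],s["eef_pos"],s["force"])
a=cv2.resize(p[160:260,310:430],(720,600),interpolation=2)
cv2.imwrite("pics/a2.png",a[:,:,::-1])
E
```

```text
4.05 [576.67924949  77.73843064  61.84514892] [-7.66669201  1.3539898   2.61439382]
```

View pics/a2.png

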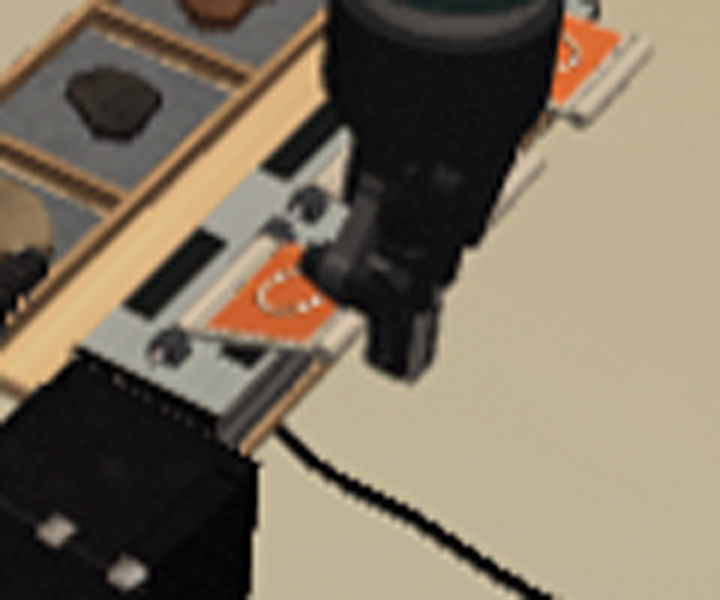

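The left tag has risen to about 20° and follows the finger. I continue along the arc.

Request:
{"api": "arm_command", "payload": {"series": [0, 0.16, 0, -0.51, 0, 0, 0.36, 0, -1.0, 0, 0, 0.6, 0, -1.45, 0, 0, 0.93, 0, -1.88, 0, 0, 1.3, 0, -2.28, 0]}}

```text
clock: 4.47
eef_pos: [590.7, 78.7, 85.0]
tool_rot: [-3.142, 0.002, 0.065]
force: [-7.6, 0.6, 4.8]
width: -0.1
gripper_force: 3.3
```

Request:
{"api": "arm_command", "payload": {"series": [0, 0.5, 0, -0.5, 0, 0, 1.1, 0, -0.9, 0, 0, 1.8, 0, -1.2, 0, 0, 2.5, 0, -1.4, 0, 0, 3.2, 0, -1.4, 0]}}

```text
clock: 4.88
eef_pos: [625.6, 80.8, 99.0]
tool_rot: [-3.141, -0.003, 0.064]
force: [-1.0, -0.0, 0.1]
width: -0.1
gripper_force: 0.4
```

Request:
{"api": "arm_command", "payload": {"series": [0, 1.1, 0, 0, 0, 0, 2.2, 0, 0, 0, 0, 3.3, 0, 0.1, 0, 0, 4.4, 0, 0.3, 0, 0, 5.4, 0, 0.6, 0]}}

```text
clock: 5.3
eef_pos: [679.1, 84.2, 91.9]
tool_rot: [3.142, -0.001, 0.064]
force: [-0.9, 0.2, 0.4]
width: -0.1
gripper_force: 0.3
```

Request:
{"api": "arm_command", "payload": {"series": [0, 0.4, 0, 0.5, 0, 0, 0.8, 0, 1.0, 0, 0, 1.1, 0, 1.5, 0, 0, 1.3, 0, 2.0, 0, 0, 1.4, 0, 2.4, 0]}}

```text
clock: 5.72
eef_pos: [691.2, 85.0, 67.3]
tool_rot: [3.141, 0.001, 0.065]
force: [-0.9, -0.2, 0.0]
width: 0.3
gripper_force: 0.2
```

```bash
python3 - <<'E'
from cell import monitor, viewer
import cv2,numpy as np
p,d=viewer.get_image("scene"); q,_=viewer.get_image("top")
s=monitor.read_state(); print(s["clock"],s["eef_pos"],s["force"])
a=cv2.resize(p[130:250,280:430],(750,600),interpolation=2)
cv2.imwrite("pics/a3.png",a[:,:,::-1])
E
```

```text
5.8167 [690.62567432  85.01148641  67.02209595] [-0.17015214  0.42110928 -0.02653789]
```

View pics/a3.png

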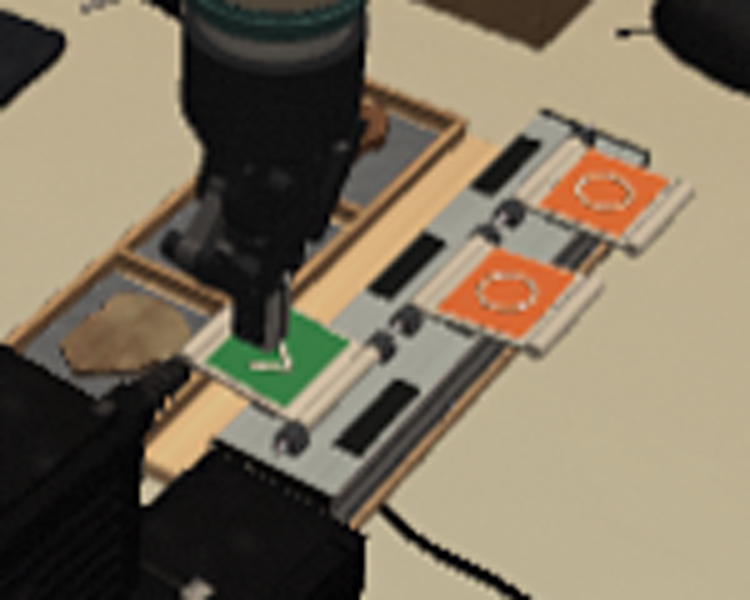

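The left tag is over, green up and nearly flat at crop (280,360). Next I press it down gently.

Request:
{"api": "arm_command", "payload": {"series": [0, 0, 0, 0.2, 0, 0, 0, 0, 0.4, 0, 0, 0, 0, 0.55, 0, 0, 0, 0, 0.65, 0, 0, 0, 0, 0.7, 0]}}

```text
clock: 6.23
eef_pos: [691.5, 85.1, 61.8]
tool_rot: [-3.141, -0.0, 0.064]
force: [-0.7, 0.1, 7.3]
width: -0.2
gripper_force: 3.3
```

Request:
{"api": "arm_command", "payload": {"series": [0, 0, 0, 0.1, 0, 0, 0, 0, 0.1, 0, 0, 0, 0, 0.1, 0, 0, 0, 0, 0.1, 0, 0, 0, 0, 0.1, 0]}}

```text
clock: 6.65
eef_pos: [691.5, 85.2, 61.7]
tool_rot: [-3.141, -0.001, 0.064]
force: [-2.8, 0.1, 8.8]
width: 0.0
gripper_force: 4.2
```

Request:
{"api": "arm_command", "payload": {"series": [0, 0, 0, -1, 0, 0, 0, 0, -3, 0, 0, 0, 0, -5, 0, 0, 0, 0, -7, 0, 0, 0, 0, -9, 0]}}

```text
clock: 7.07
eef_pos: [691.3, 85.1, 151.4]
tool_rot: [-3.142, -0.0, 0.064]
force: [0.4, -0.2, -0.1]
width: 0.2
gripper_force: 0.0
```

Request:
{"api": "arm_command", "payload": {"series": [0, -2.75, 1.95, 0, 0, 0, -5.5, 3.9, 0, 0, 0, -8.25, 5.85, 0, 0, 0, -11, 7.8, 0, 0, 0, -13.75, 9.75, 0, 0]}}

```text
clock: 7.48
eef_pos: [559.2, -21.9, 150.7]
tool_rot: [3.141, -0.001, 0.065]
force: [0.4, -1.2, -0.0]
width: 0.2
gripper_force: 0.0
```

Request:
{"api": "arm_command", "payload": {"series": [0, 0, 0, 0, 0, 0, 0, 0, -0.2, 0, 0, 0, 0, 0, 0, 0, 0, 0, 0, 0, 0, 0, 0, 0, 0]}}

```text
clock: 7.9
eef_pos: [561.5, -19.8, 150.1]
tool_rot: [-3.141, -0.001, 0.066]
force: [0.6, 0.3, -0.3]
width: -0.3
gripper_force: 0.0
```

```bash
python3 - <<'E'
from h import *
from cell import monitor, viewer
q,d=viewer.get_image("top"); m=viewer.camera_model("top")
s=monitor.read_state(); print(s["clock"],s["eef_pos"],s["force"])
r,X=tags(m,q); print(np.round(X,1))
a=cv2.resize(q[150:290,270:450],None,fx=4,fy=4,interpolation=2)
cv2.imwrite("pics/a4.png",a[:,:,::-1])
E
```

```text
7.95 [561.22143218 -19.9630483  149.94396692] [-0.79675179 -0.064752   -0.43949836]
[[ 624.9  -14.6   62.2]
 [ 638.  -110.4   62.2]
 [ 990.  -266.7   62.2]]
```

View pics/a4.png

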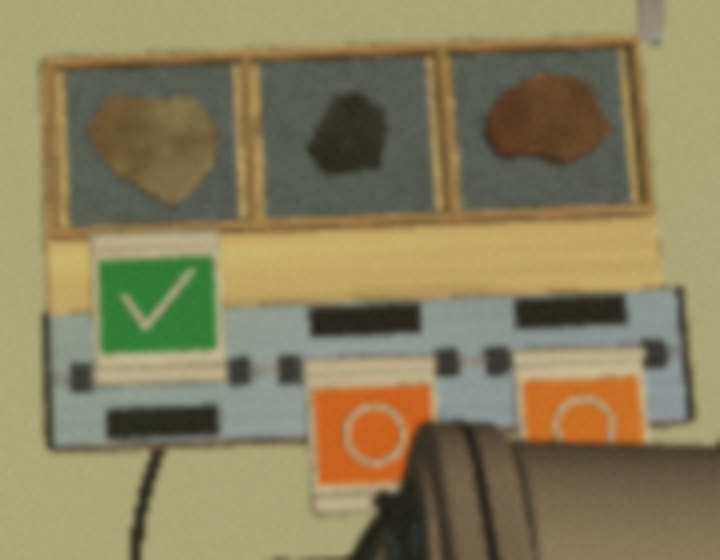

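The left tag lies flat and green at crop (158,305), and the board and sherds have not moved. I go on to the middle tag.

Request:
{"api": "arm_command", "payload": {"series": [0, 0, 0, 3, 0, 0, 0, 0, 6, 0, 0, 0, 0, 9, 0, 0, 0, 0, 11, 0, 0, 0, 0, 11, 0]}}

```text
clock: 8.37
eef_pos: [557.7, -20.3, 36.1]
tool_rot: [-3.141, 0.007, 0.066]
force: [-1.2, -0.8, -0.2]
width: -0.0
gripper_force: 0.0
```

Request:
{"api": "arm_command", "payload": {"series": [0, 0.5, 0, 0, 0, 0, 0.9, 0, 0, 0, 0, 1.3, 0, 0, 0, 0, 1.6, 0, 0, 0, 0, 1.7, 0, 0, 0]}}

```text
clock: 8.78
eef_pos: [578.8, -19.9, 41.4]
tool_rot: [3.141, -0.002, 0.065]
force: [-0.1, 0.7, 0.6]
width: 0.1
gripper_force: 0.0
```

Request:
{"api": "arm_command", "payload": {"series": [0, 0.1, 0, 0, 0, 0, 0.2, 0, 0, 0, 0, 0.25, 0, 0, 0, 0, 0.3, 0, 0, 0, 0, 0.3, 0, 0, 0]}}

```text
clock: 9.2
eef_pos: [578.8, -19.9, 39.8]
tool_rot: [-3.141, 0.003, 0.064]
force: [-5.1, 0.5, 0.2]
width: -0.2
gripper_force: 2.1
```

Contact at x = 578.8 with the same press as before. I run the same arc.

Request:
{"api": "arm_command", "payload": {"series": [0, 0.02, 0, -0.43, 0, 0, 0.06, 0, -0.86, 0, 0, 0.14, 0, -1.29, 0, 0, 0.24, 0, -1.7, 0, 0, 0.37, 0, -2.1, 0]}}

```text
clock: 9.62
eef_pos: [584.0, -19.5, 61.8]
tool_rot: [-3.142, 0.0, 0.065]
force: [-3.0, -0.2, 1.7]
width: -0.3
gripper_force: 2.0
```

Request:
{"api": "arm_command", "payload": {"series": [0, 0.16, 0, -0.51, 0, 0, 0.36, 0, -1.0, 0, 0, 0.6, 0, -1.45, 0, 0, 0.93, 0, -1.88, 0, 0, 1.3, 0, -2.28, 0]}}

```text
clock: 10.03
eef_pos: [598.3, -18.7, 84.7]
tool_rot: [3.142, -0.002, 0.064]
force: [-0.5, -0.4, -1.0]
width: 0.1
gripper_force: 0.3
```

Request:
{"api": "arm_command", "payload": {"series": [0, 0.5, 0, -0.5, 0, 0, 1.1, 0, -0.9, 0, 0, 1.8, 0, -1.2, 0, 0, 2.5, 0, -1.4, 0, 0, 3.2, 0, -1.4, 0]}}

```text
clock: 10.45
eef_pos: [630.4, -16.6, 98.5]
tool_rot: [3.141, -0.002, 0.064]
force: [-0.8, -0.7, 0.6]
width: 0.1
gripper_force: 0.4
```

```bash
python3 - <<'E'
from cell import monitor, viewer
import cv2,numpy as np
p,d=viewer.get_image("scene")
s=monitor.read_state(); print(s["clock"],s["eef_pos"],s["force"])
a=cv2.resize(p[130:250,280:430],(750,600),interpolation=2)
cv2.imwrite("pics/a5.png",a[:,:,::-1])
E
```

```text
10.5 [631.99054053 -16.39236985  98.29437825] [0.01772564 0.44802935 0.02516577]
```

View pics/a5.png

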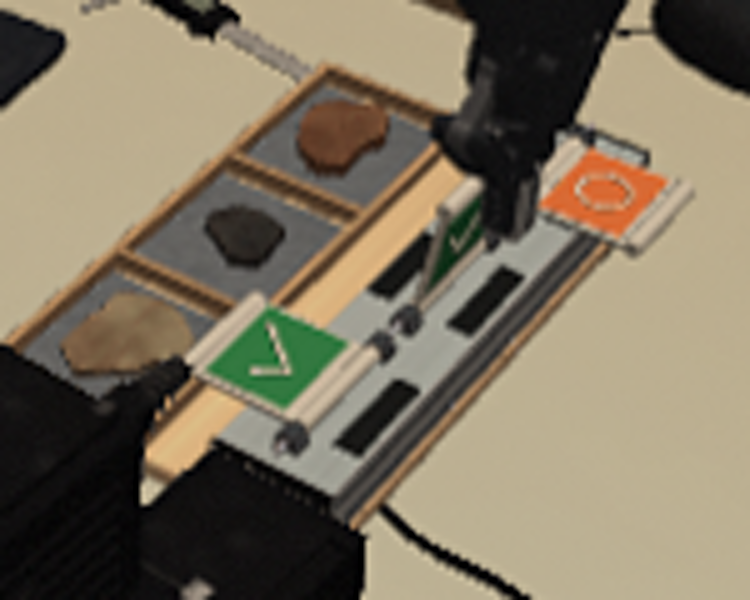

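The middle tag stands upright at crop (455,245) in front of the finger, and the left one is flat. I carry on over the top and press.

Request:
{"api": "arm_command", "payload": {"series": [0, 1.1, 0, 0, 0, 0, 2.2, 0, 0, 0, 0, 3.3, 0, 0.1, 0, 0, 4.4, 0, 0.3, 0, 0, 5.4, 0, 0.6, 0]}}

```text
clock: 10.92
eef_pos: [683.6, -13.1, 91.5]
tool_rot: [-3.142, -0.0, 0.065]
force: [-1.1, -0.1, -0.2]
width: -0.1
gripper_force: 0.3
```

Request:
{"api": "arm_command", "payload": {"series": [0, 0.4, 0, 0.5, 0, 0, 0.8, 0, 1.0, 0, 0, 1.1, 0, 1.5, 0, 0, 1.3, 0, 2.0, 0, 0, 1.4, 0, 2.4, 0]}}

```text
clock: 11.33
eef_pos: [696.5, -12.2, 67.0]
tool_rot: [-3.142, 0.001, 0.065]
force: [-0.3, 0.1, 0.3]
width: -0.0
gripper_force: 0.2
```

Request:
{"api": "arm_command", "payload": {"series": [0, 0, 0, 0.2, 0, 0, 0, 0, 0.4, 0, 0, 0, 0, 0.55, 0, 0, 0, 0, 0.65, 0, 0, 0, 0, 0.7, 0]}}

```text
clock: 11.75
eef_pos: [696.8, -12.2, 61.8]
tool_rot: [-3.142, -0.0, 0.064]
force: [-1.8, -0.0, 7.4]
width: 0.1
gripper_force: 3.6
```

Request:
{"api": "arm_command", "payload": {"series": [0, 0, 0, 0.1, 0, 0, 0, 0, 0.1, 0, 0, 0, 0, 0.1, 0, 0, 0, 0, 0.1, 0, 0, 0, 0, 0.1, 0]}}

```text
clock: 12.17
eef_pos: [696.8, -12.2, 61.7]
tool_rot: [-3.142, -0.0, 0.064]
force: [-3.5, 0.2, 9.6]
width: 0.2
gripper_force: 4.5
```

Pressed to the stop at z = 61.7, like the left one. Now I lift, back away and check.

Request:
{"api": "arm_command", "payload": {"series": [0, 0, 0, -1, 0, 0, 0, 0, -3, 0, 0, 0, 0, -5, 0, 0, 0, 0, -7.5, 0, 0, 0, 0, -10, 0]}}

```text
clock: 12.58
eef_pos: [696.5, -12.4, 161.2]
tool_rot: [3.141, 0.0, 0.064]
force: [-0.9, -0.7, -0.2]
width: 0.1
gripper_force: 0.0
```

Request:
{"api": "arm_command", "payload": {"series": [0, -3, 2, 0, 0, 0, -6, 4, 0, 0, 0, -9, 6, 0, 0, 0, -12, 8, 0, 0, 0, -15, 10, 0, 0]}}

```text
clock: 13.0
eef_pos: [552.3, -122.6, 160.7]
tool_rot: [3.141, -0.001, 0.065]
force: [-0.3, -1.5, 0.8]
width: -0.1
gripper_force: 0.0
```

Request:
{"api": "arm_command", "payload": {"series": [0, -2, 2, 0, 0, 0, -4, 4, 0, 0, 0, -6, 6, 0, 0, 0, -7, 7, 0, 0, 0, -7, 7, 0, 0]}}

```text
clock: 13.42
eef_pos: [485.4, -199.9, 160.6]
tool_rot: [3.14, 0.001, 0.058]
force: [0.3, -0.2, -0.1]
width: 0.2
gripper_force: 0.0
```

```bash
python3 - <<'E'
from h import *
from cell import monitor, viewer
q,d=viewer.get_image("top"); m=viewer.camera_model("top"); p,_=viewer.get_image("scene")
s=monitor.read_state(); print(s["clock"],s["eef_pos"],s["force"])
P=cloud(m,d); h=cv2.cvtColor(q,cv2.COLOR_RGB2HSV); k=cv2.inRange(h,(45,120,60),(80,255,255))
for c in cv2.findContours(k,0,2)[0]:
    if cv2.contourArea(c)>150:
        z=np.zeros_like(k); cv2.drawContours(z,[c],-1,1,-1); w=P[z>0]; A=np.c_[(w[:,:2]-w[:,:2].mean(0))@bx,np.ones(len(w))]
        print("green",cv2.minAreaRect(c)[0],w.mean(0).round(1),"slope along x",np.linalg.lstsq(A,w[:,2],rcond=None)[0][0])
a=np.hstack([cv2.resize(q[150:290,270:450],(400,311)),cv2.resize(p[130:250,280:430],(389,311))])
cv2.imwrite("pics/a6.png",a[:,:,::-1])
E
```

```text
13.5167 [ 488.73463523 -196.28413927  160.53103018] [-0.25805565  0.84645815 -0.76209738]
green (308.8764343261719, 225.6575469970703) [682.5  84.2  63.1] slope along x -0.9374199087723364
green (360.5, 223.5) [688.6 -11.   64.5] slope along x -1.7286513794859746
```

View pics/a6.png

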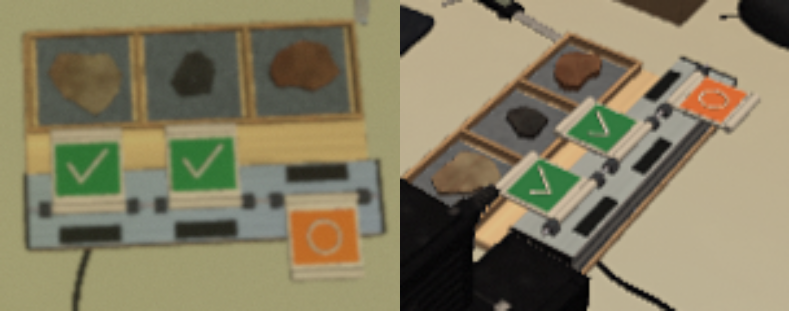

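Both pictures show the left and middle tags flat and green, the right one still orange at the front, and the board and sherds in place. The printed slopes aren't usable, because depth holes spoil that fit. The mean heights of 63 to 64 mm and the finger stopping at 61.7 mm both say the tags are flat.

```bash
python3 -c "
from cell import workorder; print(workorder.finish_job())"
```

```text
the job is handed in; nothing more can be done
None
```

The job is handed in: the black (middle) and cream (left) sherds' tags are turned over to green and pressed flat at the back. The orange-brown sherd's tag is untouched, and the pictures show the board and sherds where they were.

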